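Collect cast levelling feet in the corner of a tilted tote

TASK

Lift the freshly cast levelling foot by its stud out of its pink mould and set it down upright on the floor of the blue parts tote, lowering it below the rim before letting go. Then take the tote by its grip fin and raise that corner, to a slope of about 30 degrees, until all three feet have slid together into the yellow-marked corner opposite. Finish still holding the tote tilted and still, carried by the gripper with at most its low corner on the bench top and leaning on nothing else, and leave the tape roll and the two bottles where they are.

Things in the scene. Friction and masses are not known exactly. Their poses are not given: they have to be found in the camera images.
- foot_cast: The levelling foot just cast, loose in the mould, stud up: white puck, 41 mm diameter, 18 mm tall, with an upright steel stud: hexagon collar 19 mm wide to 24 mm height, then round 12 mm stud to 52 mm total height; about 80 g. Origin: centre of the underside, z along the stud, in the mould 13 mm above the bench, the puck flush with the mould's top
- foot_1: A finished levelling foot already standing in the tote, same shape: white puck, 41 mm diameter, 18 mm tall, with an upright steel stud: hexagon collar 19 mm wide to 24 mm height, then round 12 mm stud to 52 mm total height; about 80 g. Origin: centre of the underside, z along the stud
- foot_2: Another finished levelling foot already standing in the tote, same shape: white puck, 41 mm diameter, 18 mm tall, with an upright steel stud: hexagon collar 19 mm wide to 24 mm height, then round 12 mm stud to 52 mm total height; about 80 g. Origin: centre of the underside, z along the stud
- mould: Round pink silicone mould, 84 mm diameter, 32 mm high, stuck to the bench, open on top; round cavity about 46 mm wide with its floor 13 mm above the bench. Origin: centre of the underside
- tote: Blue square plastic tote, 170 x 170 mm outside, walls 40 mm high and 4 mm thick, floor 4 mm thick, 0.3 kg, loose. Origin: centre of the underside, z up; x runs along the DIAGONAL to the corner with the grip fin. Outer corners lie 120 mm from the origin along +-x and +-y. Two feet start inside, in the +x half near the fin; the half towards the yellow corner is free
- tote_handle (a point): Grip point on the tote's fin, 148 mm from the tote's centre along its x, 38 mm above its underside. The fin is an upright plate that stands out from the +x corner: 12 mm thick (along y), from x = 120 to 178 mm, top edge 48 mm and lower edge 14 mm above the underside
- tote_corner (a point): Inner floor corner of the tote where the feet shall collect, marked by yellow strips on the rim: 114.5 mm from the tote's centre along -x, 4 mm above its underside. The floor is slick: the feet start to slide at a slope of 8 to 13 degrees, along the walls at up to about 20
- tape: Bystander: black roll of tape lying flat, 59 mm across, 19 mm high. Origin: centre of the underside
- blue_bottle: Bystander: small blue pigment bottle with white nozzle cap, 38 mm diameter, 100 mm tall. Origin: centre of the underside
- spray_bottle: Bystander: white bottle with pink cap, 52 mm diameter, 165 mm tall. Origin: centre of the underside
Mind the look-alikes: they are no part of the job. Leave any green or red look-alike of the foot_cast alone.

How it is judged:
By the outcome, as a careful person would: the job done as asked, in the order asked, and still so for the second after the job is handed in, while the arm keeps its last pose, push and grip.
It also fails if it takes over 54 s, if anything falls off the work surface, if the arm or the gripper's body presses on something with over 40 N, if the wrist force passes 120 N, or if a joint passes its speed limit or range.

ROBOT

A 6-joint arm with a two-finger parallel gripper is mounted at the origin on a cart in front of the work surface, level with it; the furniture and walls round the work are solid. World frame = base frame: x ahead of the robot, y to its left, z up, the work surface at z = 0. Lengths are in m, angles in degrees, forces in N, time in s.
With the tool pointing down it reaches from about 0.325 to 0.875 m from the base axis. Payload 4.4 kg.
Tool frame: the origin (TCP) lies on the centre line of the jaws, within the pads' length; the fingertips stand 19 mm ahead of it and the grasp point (between the pads) is the TCP; z points along the fingers, y is the line along which they close (so a half turn about z gives the same grasp; the last joint's range is limited). The gripper opens to 85 mm and grips with 20 to 120 N. Pads are 22 mm wide; open, the fingers measure 114 mm over their backs; the gripper's body (76 mm by 85 mm) begins 54 mm behind the grasp point. The pads swing forward as they close: fully open they stand 13 mm farther back than shut.
Start: joints at [55.376, 11.837, 88.321, -0, 79.842, -8.623], TCP at [0.252, 0.517, 0.221] pointing down, gripper open.
Joint ranges: [-156.59, 156.59], [-49.26, 127.26], [12.9, 141.05], [-63.56, 243.56], [4.71, 150.69], [-161.64, 161.64]. Speed limits (degrees/s): [159.86, 159.86, 180, 180, 180, 180].

INTERFACE

Orientations are given as [roll, pitch, yaw] about the fixed x, y, z axes, in that order (R = Rz(yaw) Ry(pitch) Rx(roll)).
In Python, from rig import state, vision, r gives the robot as it stands.
- The arm moves only by the shell command python3 -m pendant 'ROWS' [OPENING] [FORCE]. ROWS is JSON, a list of rows, each a list of 2 entries, a list of its own where there are three numbers: the shift along the tool's x, y, z in cm, then the turn, a rotation vector about the tool's x, y, z in degrees. In form: [[[dx, dy, dz], [ax, ay, az]], ...]. A call has 1 to 8 rows; each row is the pose to reach, as a shift and turn from the pose commanded when the call began, along the tool's axes at that moment; what a row does not reach only later rows make up. A row lasts 1/8 s, in which the tool goes at most 62.5 mm and 10.7 degrees, less where a joint would pass 70% of its speed; a pose out of reach is approached as far as the arm can. A call with a gripper value outside its range is refused whole. OPENING is the opening, from 0 (shut) to 1 (fully open), set as the call begins (- or left out, the last holds). The fingers move at their own pace and stop on an object; FORCE is the grip in N (left out, the last holds). Time passes only in rows, so rows that repeat a pose let the fingers close. It gives the time, the measured TCP pose, the force, the opening and the grip force at its end, in the units of the state.
- state(): the state, without advancing time (a new reading comes with each control period).
- vision.grab_frame(name): name is "scene" or "top"; returns (picture, depth): 384x512x3 uint8, red, green, blue; 384x512 float32, m along the optical axis (not along the pixel's ray), 0 where there is no reading.
- vision.calibration(name): a dict with "fx", "fy", "cx", "cy" (pixels), "R" (3x3) and "t" (3): a world point X has camera coordinates R X + t. Camera axes: x right, y down, z forward; pixel columns grow to the right and rows downward; lengths in m; the calibration is good to about 2 mm. A picture is of the moment at which its call begins. calibration takes no time and is no camera call.
- r.sign_off(): hands the job in; it is judged then, once.
The state is a dict: "t": time; "joint_pos": joint angles; "qd": joint speeds; "effort": joint torques, N m; "tcp_pos": TCP position; "ee_rot": TCP orientation; "ft_force": force on the tool from outside, world axes, zero at the start; "wrist_torque": the same for the moment, N m; "finger_gap": finger opening in m; "grasp_force": force on a finger pad.
Only numpy, scipy, OpenCV 4.12 (cv2) and the standard library are available. Lean on these libraries where they do the work, as an engineer would, in place of code of your own. Each camera call takes 0.05 s, during which the arm holds its last target. There are 200 camera calls.

## Working session

There is one attempt and no reset: what is moved stays moved. The work goes in short steps, Python scripts to look and compute and a shell command to move; the robot and the scene stay as the last step left them, time stands still between calls to the robot, and variables do not carry over. Pictures are saved under pics/ and viewed, at most 10 in all, crops included, and the job is handed in when it is done.

```bash
ls; mkdir -p pics
python3 - <<'E'
from rig import state, vision, r
import cv2,numpy as np
print(state())
for n in("scene","top"):
    p,d=vision.grab_frame(n); cv2.imwrite(f"pics/{n}0.png",cv2.cvtColor(p,cv2.COLOR_RGB2BGR)); np.savez(f"{n}0.npz",p=p,d=d); print(vision.calibration(n))
E
```

```text
pics
{'t': 0.0, 'joint_pos': array([ 5.53770111e+01,  1.18843876e+01,  8.84067760e+01,  1.89587788e-03,
        7.98422261e+01, -8.62389709e+00]), 'qd': array([ 0.00302269, -0.02353442, -0.02102156, -0.06173277, -0.13759   ,
        0.05517674]), 'effort': array([-8.46879502e-04, -3.83030784e+01, -2.91596121e+01, -3.65063424e-04,
        1.06903247e-02,  2.36943657e-05]), 'tcp_pos': array([0.25160503, 0.51614217, 0.21960807]), 'ee_rot': array([-1.79868398e+02, -2.18457401e-02,  1.54000547e+02]), 'ft_force': array([-0.418624  , -0.07394525, -0.36616133]), 'wrist_torque': array([-0.00199194,  0.03633278,  0.02379578]), 'grasp_force': 0.0, 'finger_gap': 0.0854971235269515}
{'fx': 353.4235719108658, 'fy': 353.4235719108658, 'cx': 246.38169427519193, 'cy': 195.57920833087707, 'R': array([[ 0.87518014, -0.48362849, -0.01277567],
       [-0.37531702, -0.66204156, -0.64872036],
       [ 0.30528162,  0.5725421 , -0.76091962]]), 't': array([-0.528969  ,  0.17884047,  0.86910621])}
{'fx': 419.8296926638083, 'fy': 419.8296926638083, 'cx': 255.16942644734587, 'cy': 185.3698244538996, 'R': array([[ 0.02680509, -0.99962026,  0.00638885],
       [-0.9837768 , -0.02751325, -0.17727447],
       [ 0.17738293, -0.00153335, -0.98414071]]), 't': array([-0.11875416,  0.57092329,  1.18418589])}
```

View pics/scene0.png

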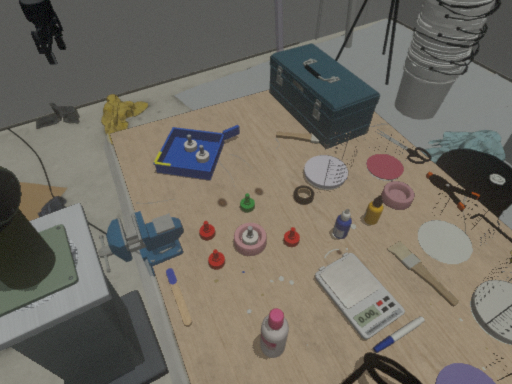

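View pics/top0.png

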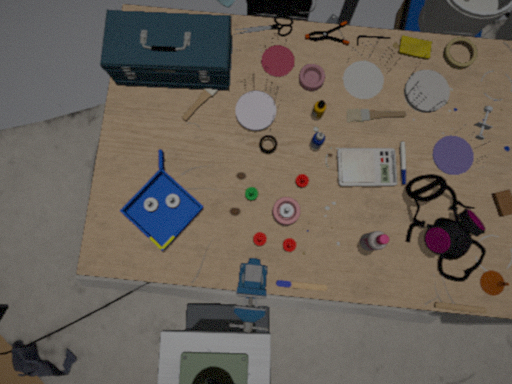

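The scene and top views show a white foot in the pink mould at top (287,210) / scene (250,237). The blue tote is at top (162,208), with its fin at (161,160), yellow corner at (162,243) and two feet at (151,204) and (172,200).

Candidates for the cast foot: the white one in the mould at top (287,210), red ones at (302,181), (260,239) and (289,244), and a green one at (251,194). Only the white one in the mould fits. The mould at (312,76) is empty. I'll confirm this in a crop and measure.

```bash
cat > h.py <<'E'
import numpy as np, cv2
from rig import state, vision, r
def world(n,d,mask=None):
    c=vision.calibration(n); v,u=np.mgrid[:384,:512]
    P=np.stack([(u-c['cx'])/c['fx']*d,(v-c['cy'])/c['fy']*d,d],-1)
    return (P-c['t'])@c['R']
def ray(n,u,v,z):
    c=vision.calibration(n); w=c['R'].T@np.array([(u-c['cx'])/c['fx'],(v-c['cy'])/c['fy'],1]); o=-c['R'].T@c['t']
    return o+w*(z-o[2])/w[2]
def proj(n,X):
    c=vision.calibration(n); q=c['R']@np.array(X)+c['t']; return np.array([c['cx']+c['fx']*q[0]/q[2],c['cy']+c['fy']*q[1]/q[2]])
E
python3 - <<'E'
from h import *
o=[]
for n,b in(("top",(255,180,60)),("scene",(215,205,75))):
    z=np.load(n+"0.npz");p,d=z['p'],z['d'];W=world(n,d)
    u,v,s=b;o.append(cv2.resize(p[v:v+s*4//5,u:u+s],(400,320),interpolation=cv2.INTER_CUBIC))
    b=(110,145,100) if n=="top" else (150,118,100)
    u,v,s=b;o.append(cv2.resize(p[v:v+s,u:u+s],(400,320),interpolation=cv2.INTER_CUBIC))
    hsv=cv2.cvtColor(p,cv2.COLOR_RGB2HSV);H,S,V=hsv[...,0],hsv[...,1],hsv[...,2]
    reg=(W[...,1]>0.0)&(W[...,0]>.3)&(W[...,0]<.85)&(W[...,2]>-.02)&(W[...,2]<.2)&(d>0)
    # mould: pink, z about .032
    def comps(name,m,amin=15):
        k,l,st,ce=cv2.connectedComponentsWithStats(m.astype(np.uint8))
        for i in range(1,k):
            if st[i,4]>=amin:
                q=W[l==i]; print(n,name,ce[i].round(1),st[i,4],'med',np.median(q,0).round(4),'min',q.min(0).round(3),'max',q.max(0).round(3))
    comps('pink',reg&((H>165)|(H<5))&(S>40)&(S<150)&(V>120))
    comps('blue',reg&(H>105)&(H<125)&(S>150),60)
    comps('yellow',reg&(H>22)&(H<35)&(S>150),8)
    comps('white',reg&(S<40)&(V>170)&(W[...,2]>.008),8)
cv2.imwrite("pics/c1.png",cv2.cvtColor(np.vstack([np.hstack(o[:2]),np.hstack(o[2:])])[:600],cv2.COLOR_RGB2BGR))
E
```

```text
top blue [161.5 207.3] 2952 med [0.4985 0.1787 0.0055] min [ 0.397  0.051 -0.004] max [0.676 0.289 0.055]
top yellow [161.1 242.4] 75 med [0.4013 0.1661 0.0414] min [0.384 0.128 0.003] max [0.417 0.198 0.048]
scene blue [190.  154.8] 932 med [0.4892 0.1786 0.0047] min [0.417 0.052 0.001] max [0.601 0.28  0.043]
scene yellow [159.1 159.7] 39 med [0.3982 0.164  0.0416] min [0.385 0.134 0.039] max [0.415 0.196 0.045]
```

View pics/c1.png

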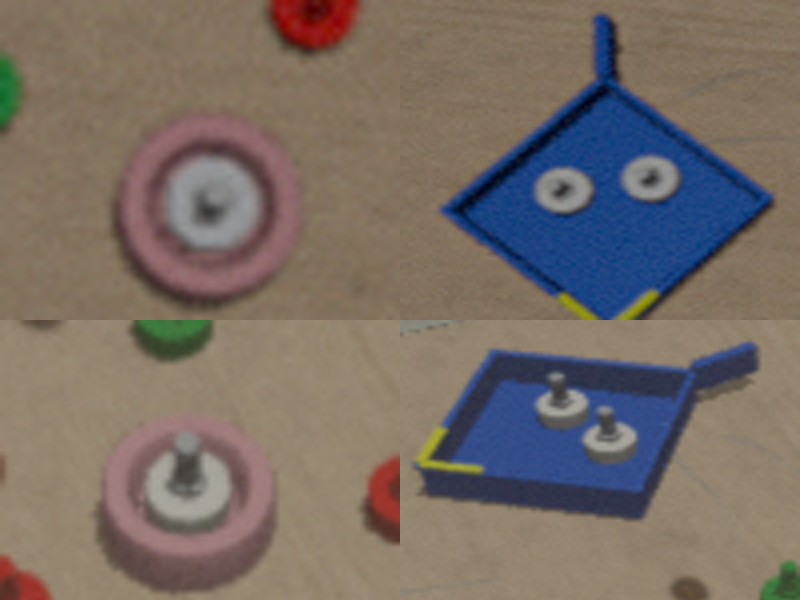

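The crop confirms it: a white foot with a steel stud sits in the pink mould at top (286,211). The tote holds two white feet in its fin half, and the yellow strips are on the near corner. Next come precise poses.

Run:
```python
from h import *
for n in("top","scene"):
    z=np.load(n+"0.npz");p,d=z['p'],z['d'];W=world(n,d)
    hsv=cv2.cvtColor(p,cv2.COLOR_RGB2HSV);H,S,V=[hsv[...,i].astype(int) for i in range(3)]
    X,Y,Z=W[...,0],W[...,1],W[...,2]
    def near(x,y,s): return (abs(X-x)<s)&(abs(Y-y)<s)&(d>0)
    c0=ray("top",286.5,210.7,.032)
    if n=="top":print("mould guess",c0, 'px',proj('scene',c0))
    m=near(c0[0],c0[1],.06)&(S>40)&((H>160)|(H<4))&(Z>.026)&(Z<.036)
    q=W[m];(cx,cy),rad=cv2.minEnclosingCircle(q[:,:2].astype(np.float32));print(n,'mould',cx,cy,rad,len(q),'mean',q.mean(0))
    m=near(c0[0],c0[1],.035)&(Z>.05)&(Z<.08);q=W[m];print(' stud',len(q),q.mean(0),np.median(q,0),q.max(0))
    m=near(c0[0],c0[1],.03)&(abs(Z-.032)<.006)&(S<35);q=W[m];print(' puck',len(q),q.mean(0))
    t=(((H>105)&(H<125)&(S>140))|((H>20)&(H<36)&(S>140)))&near(.5,.17,.22)
    k,l,st,_=cv2.connectedComponentsWithStats(t.astype(np.uint8));t=l==(1+st[1:,4].argmax())
    m=t&(Z>.034)&(Z<.046);q=W[m]
    fin=q[:,0]>.61; print(' fin',fin.sum(),q[fin].mean(0),q[fin].min(0),q[fin].max(0))
    b=q[q[:,0]<.595][:,:2].astype(np.float32);print(' rim rect',cv2.minAreaRect(b),len(b))
    yl=t&(H<40)&(Z>.034);a=W[yl];print(' yel',a[:,0].min(),a.mean(0))
    m=near(.52,.17,.08)&(Z>.03)&(Z<.06)&(S<70);k,l,st,ce=cv2.connectedComponentsWithStats(m.astype(np.uint8))
    for i in range(1,k):
        if st[i,4]>3:q=W[l==i];print(' foot',q.mean(0).round(4),q[:,2].max().round(3),st[i,4])
    m=near(.52,.17,.08)&(Z>.016)&(Z<.028)&(S<60);k,l,st,ce=cv2.connectedComponentsWithStats(m.astype(np.uint8))
    for i in range(1,k):
        if st[i,4]>3:q=W[l==i];print(' puck',q.mean(0).round(4),q[:,2].max().round(3),st[i,4])
    print(' bench z',np.median(Z[near(.5,-.02,.03)]))
```

```text
mould guess [ 0.50391019 -0.19783254  0.032     ] px [249.30059284 235.47101119]
top mould 0.5052343606948853 -0.19705002009868622 0.04121154919266701 300 mean [ 0.50452666 -0.19602051  0.03146959]
 stud 19 [ 0.5047816  -0.19729545  0.06225753] [ 0.50496039 -0.19681889  0.06412894] [ 0.51080837 -0.19185786  0.07063794]
 puck 124 [ 0.50511372 -0.19751004  0.03158348]
 fin 31 [0.62979947 0.17938286 0.04263147] [0.61039421 0.17019996 0.03699303] [0.67568954 0.1889549  0.04593172]
 rim rect ((0.4990498125553131, 0.17076019942760468), (0.17421968281269073, 0.17181718349456787), 49.50948715209961) 407
 yel 0.3844849631085107 [0.40069184 0.16417648 0.04199151]
 foot [0.5798 0.1295 0.0394] 0.041 5
 foot [0.552  0.0966 0.04  ] 0.041 4
 foot [0.5254 0.1415 0.0497] 0.059 20
 foot [0.5134 0.2049 0.048 ] 0.058 25
 puck [0.5259 0.1418 0.0225] 0.027 118
 puck [0.5133 0.2056 0.0224] 0.028 113
 bench z 0.0005152602072290165
scene mould 0.5052375197410583 -0.19876009225845337 0.04100629687309265 399 mean [ 0.50331052 -0.20160179  0.03173346]
 stud 30 [ 0.50494098 -0.19988111  0.0617768 ] [ 0.50495374 -0.20099276  0.06363984] [ 0.51090884 -0.19251136  0.06787904]
 puck 147 [ 0.50329934 -0.20140602  0.03127568]
 fin 3 [0.61292047 0.1749459  0.04004375] [0.61031291 0.16955134 0.03927289] [0.61547118 0.18020644 0.04094601]
 rim rect ((0.5139805674552917, 0.09599347412586212), (0.17420566082000732, 0.08665528893470764), 8.032540321350098) 126Traceback (most recent call last):
  File "<stdin>", line 18, in <module>
    return umr_minimum(a, axis, None, out, keepdims, initial, where)
ValueError: zero-size array to reduction operation minimum which has no identity
```

```bash
cat >> h.py <<'E'
from scipy.spatial.transform import Rotation as Ro
def need(pos,rpy):
    s=state(); R=Ro.from_euler('xyz',s['ee_rot'],degrees=True); T=Ro.from_euler('xyz',rpy,degrees=True)
    print('t',s['t'],'shift cm',(R.inv().apply(np.array(pos)-s['tcp_pos'])*100).round(2),'turn',(R.inv()*T).as_rotvec(degrees=True).round(2),'q',s['joint_pos'].round(0),'F',s['ft_force'].round(1))
E
python3 - <<'E'
from h import *
need([.505,-.198,.16],[180,0,184.2])
E
```

```text
t 0.1 shift cm [-54.08 -53.07   6.07] turn [ -0.12  -0.05 -30.2 ] q [55. 12. 88.  0. 80. -9.] F [-0.2 -1.3 -0.1]
```

```bash
python3 -m pendant '[[[-54,-53.2,3],[0,0,-30]],[[-54,-53.2,3],[0,0,-30]],[[-54,-53.2,3],[0,0,-30]],[[-54,-53.2,3],[0,0,-30]],[[-54,-53.2,3],[0,0,-30]],[[-54,-53.2,3],[0,0,-30]],[[-54,-53.2,3],[0,0,-30]],[[-54,-53.2,3],[0,0,-30]]]' 0.6; python3 -c "
from h import *
need([.505,-.198,.12],[180,0,184.2])"
```

```text
t: 1.1
tcp_pos: [0.4155, 0.0527, 0.2013]
ee_rot: [180.0, 0.0, -176.0]
ft_force: [1.1, 0.4, -0.7]
finger_gap: 0.0509
grasp_force: 0.0
t 1.1 shift cm [ -7.18 -25.63   8.13] turn [ 0.01  0.03 -0.2 ] q [ -5.  -7. 110.   0.  77. -99.] F [ 1.1  0.4 -0.7]
```

```bash
python3 -m pendant '[[[-5,-20,5],[0,0,0]],[[-5,-20,5],[0,0,0]],[[-5,-20,5],[0,0,0]],[[-5,-20,5],[0,0,0]],[[-5,-20,5],[0,0,0]],[[-5,-20,5],[0,0,0]]]'
python3 - <<'E'
from h import *
need([.505,-.1985,.12],[180,0,184.2])
p,d=vision.grab_frame("top");cv2.imwrite("pics/a.png",cv2.cvtColor(cv2.resize(p[130:290,200:400],(800,640)[:2])[:600],cv2.COLOR_RGB2BGR))
E
```

```text
t: 1.85
tcp_pos: [0.4788, -0.1401, 0.1514]
ee_rot: [179.9, -0.0, -175.9]
ft_force: [0.5, 0.8, 0.4]
finger_gap: 0.0514
grasp_force: 0.0
t 1.85 shift cm [-2.2  -6.01  3.13] turn [ 0.06 -0.04 -0.15] q [ -26.    7.  103.    0.   70. -120.] F [0.5 0.8 0.4]
```

```bash
python3 -m pendant '[[[-2.2,-6,3],[0,0,0]],[[-2.2,-6,3],[0,0,0]],[[-2.2,-6,6],[0,0,0]],[[-2.2,-6,8],[0,0,0]],[[-2.2,-6,9.3],[0,0,0]],[[-2.2,-6,9.3],[0,0,0]],[[-2.2,-6,9.3],[0,0,0]]]'
python3 - <<'E'
from h import *
need([.505,-.1985,.057],[180,0,184.2])
p,d=vision.grab_frame("scene");a=p[190:270,200:300]
p,d=vision.grab_frame("top");b=p[170:250,235:335]
cv2.imwrite("pics/a.png",cv2.cvtColor(cv2.resize(np.hstack([a,b]),(800,320),interpolation=cv2.INTER_CUBIC),cv2.COLOR_RGB2BGR))
E
```

```text
t: 2.78
tcp_pos: [0.5062, -0.1997, 0.0596]
ee_rot: [-179.9, 0.1, -176.0]
ft_force: [0.6, 0.5, -0.0]
finger_gap: 0.0511
grasp_force: 0.0
t 2.775 shift cm [0.11 0.13 0.26] turn [-0.06  0.09 -0.16] q [ -31.   19.  100.    0.   61. -125.] F [ 0.6  0.5 -0. ]
```

View pics/a.png

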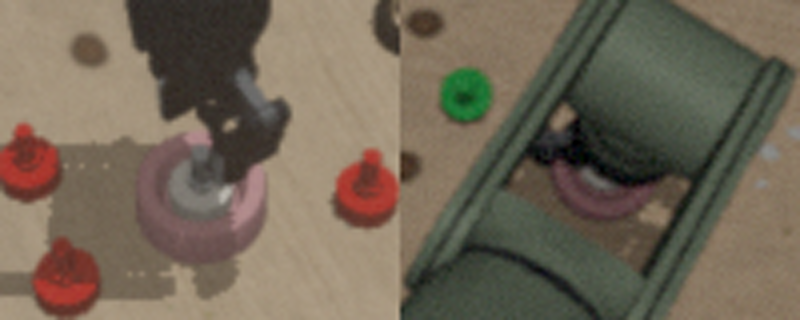

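The fingers straddle the stud at about (205,165) in the left crop. Closing now.

```bash
python3 -m pendant '[[[0,0.1,0.2],[0,0,0]],[[0,0.1,0.2],[0,0,0]],[[0,0.1,0.2],[0,0,0]],[[0,0.1,0.2],[0,0,0]],[[0,0.1,0.2],[0,0,0]],[[0,0.1,0.2],[0,0,0]]]' 0 60
```

```text
t: 3.62
tcp_pos: [0.5053, -0.1988, 0.0565]
ee_rot: [-180.0, -0.0, -176.0]
ft_force: [-0.0, 1.0, -0.3]
finger_gap: 0.0002
grasp_force: 0.0
```

The gap is 0, so the fingers missed the stud. I'll look at why.

Run:
```python
from h import *
p,d=vision.grab_frame("scene");a=p[190:270,200:300]
np.savez("s1.npz",p=p,d=d)
p,d=vision.grab_frame("top");b=p[170:250,235:335]
cv2.imwrite("pics/b.png",cv2.cvtColor(cv2.resize(np.hstack([a,b]),(800,320),interpolation=cv2.INTER_CUBIC),cv2.COLOR_RGB2BGR))
print(proj("scene",state()['tcp_pos']),proj("scene",[.505,-.1985,.065]))
```

```text
[249.91587389 229.9166264 ] [249.73726654 227.85533803]
```

View pics/b.png

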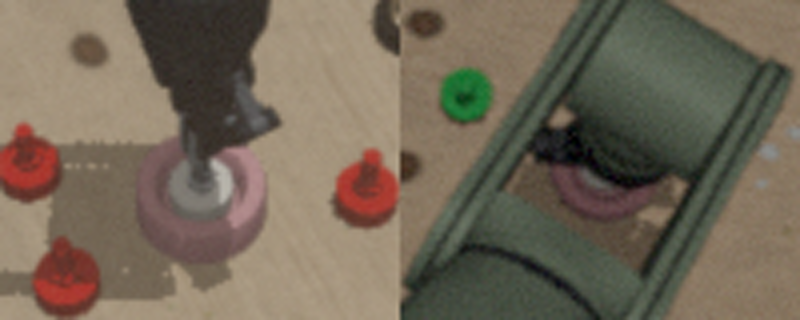

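Run:
```python
from h import *
z=np.load("s1.npz");p,d=z['p'],z['d'];W=world("scene",d)
print((d[205:250:3,236:276:4]>0).astype(int).min())
for v in range(208,250,2):
    print(v,' '.join('%3d,%4d,%3d'%tuple((W[v,u]*1000).round()) if d[v,u]>0 else '-----------' for u in range(240,272,3)))
```

```text
1
208 488,-185,138 491,-193,146 487,-215,172 493,-218,171 496,-226,178 499,-234,185 505,-236,183 513,-235,178 595,-119, -1 602,-123, -1 610,-126, -2
210 491,-177,120 490,-195,141 487,-214,164 493,-217,164 496,-226,171 498,-236,181 503,-239,181 511,-238,175 591,-125,  0 598,-129, -1 606,-133, -1
212 530, -98, -1 490,-196,134 490,-210,151 493,-217,156 496,-226,164 497,-237,177 502,-241,177 510,-241,172 587,-132,  2 594,-136,  1 602,-140,  0
214 526,-106,  2 492,-190,118 489,-211,144 493,-218,151 496,-225,157 499,-234,165 503,-240,168 508,-243,169 583,-138,  1 590,-142,  1 597,-146,  2
216 523,-111,  0 492,-191,113 489,-210,136 494,-216,141 503,-213,131 513,-209,119 504,-238,158 506,-247,168 513,-248,165 587,-147,  0 595,-151,  0
218 520,-118,  1 527,-121,  0 494,-201,116 494,-215,131 504,-212,121 510,-216,122 503,-240,154 504,-250,165 511,-251,161 516,-255,163 591,-157,  1
220 516,-125,  4 524,-127,  0 495,-200,105 495,-214,122 500,-218,123 506,-221,123 500,-244,154 503,-252,161 509,-254,160 515,-258,160 588,-162,  0
222 513,-129,  1 520,-134,  2 494,-200, 98 495,-213,113 496,-226,129 
[... 1288 characters left out ...]
-205, 31 497,-209, 31 503,-213, 31 510,-215, 30 522,-210, 13 523,-224, 32 529,-228, 33 547,-214,  1 554,-218,  0
242 474,-204, 32 486,-197, 14 489,-208, 27 495,-212, 28 502,-215, 27 510,-217, 23 513,-225, 32 520,-229, 31 526,-232, 31 544,-218, -1 550,-224,  2
244 472,-208, 30 478,-212, 32 489,-208, 18 494,-215, 23 501,-217, 21 504,-227, 32 510,-230, 32 515,-236, 36 527,-232, 21 540,-225,  2 547,-229,  2
246 469,-214, 32 475,-217, 32 482,-221, 32 489,-223, 30 494,-228, 33 500,-233, 35 508,-235, 31 515,-236, 27 526,-233, 14 538,-230,  1 545,-233,  0
248 468,-215, 25 473,-221, 30 479,-226, 33 485,-230, 33 491,-234, 34 498,-236, 32 505,-239, 30 515,-237, 19 527,-233,  4 534,-235,  1 541,-239,  2
```

Run:
```python
from h import *
s=state();print(s['tcp_pos'],s['finger_gap'])
z=np.load("scene0.npz");p,d=z['p'],z['d'];W=world("scene",d)
print('proj start tcp',proj("scene",[.2516,.5161,.2196]))
for v in range(20,66,3):
    print(v,' '.join('%3d,%4d,%3d'%tuple((W[v,u]*1000).round()) if d[v,u]>0 else '-----------' for u in range(27,72,4)))
p,d=vision.grab_frame("scene")
cv2.imwrite("pics/c.png",cv2.cvtColor(np.hstack([cv2.resize(p[150:250,200:300],(400,400),interpolation=cv2.INTER_CUBIC),cv2.resize(z['p'][0:80,10:90],(400,400),interpolation=cv2.INTER_CUBIC)]),cv2.COLOR_RGB2BGR))
```

```text
[ 0.50527932 -0.19880023  0.05645008] -9.181691567893139e-05
proj start tcp [61.76559999 64.0773264 ]
20 162,1765,-90 226, 491,365 235, 484,365 244, 480,365 253, 484,361 263, 480,361 273, 535,339 283, 566,325 294, 574,320 343,1759,-127 364,1751,-129 385,1760,-136
23 155,1766,-105 175,1749,-103 232, 487,357 241, 482,357 250, 488,353 260, 505,344 269, 516,338 280, 567,317 290, 571,313 336,1750,-139 358,1762,-149 379,1762,-153
26 149,1751,-115 168,1753,-120 229, 486,351 238, 482,350 247, 483,348 257, 498,340 266, 520,329 276, 525,325 287, 570,305 330,1764,-161 352,1770,-168 373,1761,-169
29 141,1758,-133 161,1762,-139 181,1760,-143 235, 475,345 244, 480,341 253, 492,334 263, 495,331 273, 528,316 284, 545,307 324,1754,-173 345,1752,-177 366,1749,-181
32 134,1757,-148 214, 460,348 223, 458,347 232, 455,346 241, 478,334 250, 486,329 260, 487,326 270, 543,302 280, 539,301 318,1768,-195 339,1752,-194 361,1768,-205
35 127,1753,-162 147,1755,-167 220, 460,339 229, 452,340 238, 463,333 247, 487,321 257, 489,318 267, 555,289 277, 551,288 311,1780,-217 332,1763,-215 354,1771,-223
38 120,1766,-183
[... 952 characters left out ...]
1754,-314 314,1761,-323
56  75,1768,-282  96,1758,-283 116,1755,-287 136,1754,-292 157,1755,-298 225, 469,274 235, 462,275 220,1753,-314 242,1774,-330 263,1771,-334 285,1771,-340 308,1759,-340
59  67,1763,-297  88,1755,-299 108,1762,-308 128,1763,-313 149,1760,-318 221, 470,266 231, 465,266 241, 468,261 235,1758,-340 256,1760,-347 278,1764,-355 301,1757,-358
62  60,1758,-311  81,1752,-314 100,1770,-328 121,1757,-328 142,1751,-331 163,1761,-342 228, 469,256 237, 472,251 227,1758,-358 249,1760,-365 271,1775,-378 294,1765,-380
65  52,1757,-328  72,1757,-334  93,1761,-342 113,1771,-352 134,1763,-354 155,1760,-359 177,1759,-364 198,1763,-373 220,1754,-374 242,1761,-384 264,1750,-385 287,1750,-391
```

View pics/c.png

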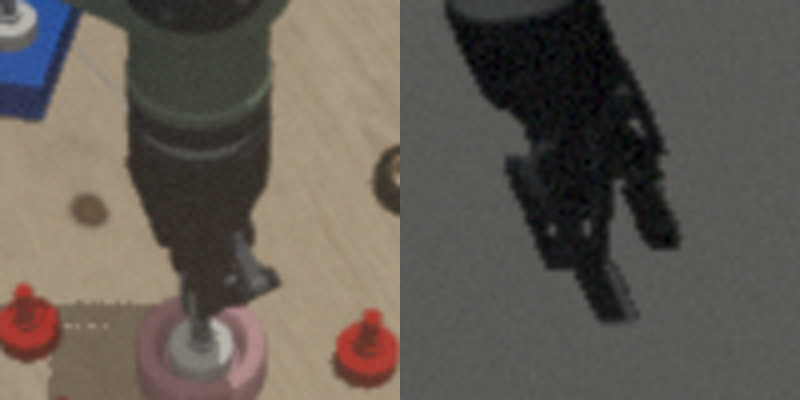

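Picture and depth agree. The shut fingertips are at z≈0.068 while the reported TCP is at 0.056, and in the start picture the open tips were at z≈0.25 for a TCP of 0.22. So the real tips sit about 31 mm higher than the reported TCP implies, and the fingers closed above the stud. I'll open, go down with force checks, and close again.

```bash
python3 -m pendant '[[[0,0,0],[0,0,0]],[[0,0,0],[0,0,0]],[[0,0,0],[0,0,0]],[[0,0,0],[0,0,0]],[[0,0,0.8],[0,0,0]],[[0,0,1.4],[0,0,0]],[[0,0,1.4],[0,0,0]]]' 0.6 60
python3 - <<'E'
from h import *
p,d=vision.grab_frame("scene");W=world("scene",d);z=W[...,2]
m=(abs(W[...,0]-.505)<.02)&(W[...,1]<-.205)&(W[...,1]>-.27)&(z>.04)
m[:200]=0
k,l,st,ce=cv2.connectedComponentsWithStats(m.astype(np.uint8));q=W[m];i=np.argsort(q[:,2])[:12];print(q[i].round(3))
E
```

```text
t: 4.65
tcp_pos: [0.5044, -0.1983, 0.0414]
ee_rot: [179.9, -0.1, -176.0]
ft_force: [-0.9, 0.1, 0.7]
finger_gap: 0.0514
grasp_force: 0.0
[[ 0.502 -0.23   0.056]
 [ 0.499 -0.231  0.059]
 [ 0.514 -0.233  0.059]
 [ 0.496 -0.226  0.059]
 [ 0.496 -0.231  0.062]
 [ 0.496 -0.226  0.063]
 [ 0.507 -0.236  0.064]
 [ 0.496 -0.23   0.065]
 [ 0.5   -0.233  0.065]
 [ 0.498 -0.232  0.066]
 [ 0.507 -0.234  0.066]
 [ 0.5   -0.237  0.066]]
```

```bash
python3 -m pendant '[[[0,0,0.7],[0,0,0]],[[0,0,1.4],[0,0,0]],[[0,0,1.4],[0,0,0]]]' && python3 -m pendant '[[[0,0,0],[0,0,0]],[[0,0,0],[0,0,0]],[[0,0,0],[0,0,0]],[[0,0,0],[0,0,0]],[[0,0,0],[0,0,0]]]' 0 50
```

```text
t: 5.08
tcp_pos: [0.5045, -0.1983, 0.0275]
ee_rot: [179.9, -0.1, -176.0]
ft_force: [0.1, 0.4, -0.2]
finger_gap: 0.0514
grasp_force: 0.0
t: 5.7
tcp_pos: [0.5056, -0.1989, 0.0287]
ee_rot: [-180.0, 0.0, -176.0]
ft_force: [-0.0, -0.1, 1.0]
finger_gap: 0.0101
grasp_force: 48.7
```

```bash
python3 -m pendant '[[[0,0,-2],[0,0,0]],[[0,0,-5],[0,0,0]],[[0,0,-10],[0,0,0]],[[0,0,-10],[0,0,0]]]'
python3 - <<'E'
from h import *
need([.449,.167,.12],[180,0,184.2])
p,d=vision.grab_frame("scene");cv2.imwrite("pics/d.png",cv2.cvtColor(cv2.resize(p[170:270,190:310],(480,400),interpolation=cv2.INTER_CUBIC),cv2.COLOR_RGB2BGR))
W=world("scene",d);m=(abs(W[...,0]-.505)<.035)&(abs(W[...,1]+.2)<.04)&(W[...,2]>.05)&(W[...,2]<.2);q=W[m];print(q[np.argsort(q[:,2])[:5]].round(3))
E
```

```text
t: 6.2
tcp_pos: [0.5086, -0.2006, 0.1332]
ee_rot: [-179.7, 0.5, -176.0]
ft_force: [-0.1, -0.2, -0.7]
finger_gap: 0.0101
grasp_force: 48.7
t 6.2 shift cm [ 3.38 37.1   1.08] turn [-0.32  0.47 -0.19] q [ -31.   13.   98.    0.   69. -125.] F [-0.1 -0.2 -0.7]
[[ 0.516 -0.219  0.117]
 [ 0.505 -0.219  0.118]
 [ 0.496 -0.216  0.119]
 [ 0.498 -0.217  0.119]
 [ 0.51  -0.22   0.119]]
```

View pics/d.png

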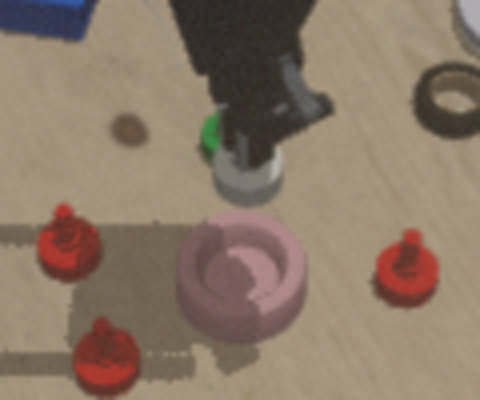

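The foot hangs upright in the fingers at (248,175) above the empty mould, with its underside about 16 mm below the reported TCP. Moving it to the tote.

```bash
python3 -m pendant '[[[0.5,4,0],[0,0,0]],[[1,9,0],[0,0,0]],[[1.5,15,0],[0,0,0]],[[2,21,0],[0,0,0]],[[2.5,27,0],[0,0,0]],[[2.9,33,0],[0,0,0]],[[3.1,36.9,0],[0,0,0]],[[3.1,36.9,0],[0,0,0]]]' && python3 -m pendant '[[[0,0,0],[0,0,0]],[[0,0,0],[0,0,0]]]'
python3 - <<'E'
from h import *
need([.449,.167,.022],[180,0,184.2])
p,d=vision.grab_frame("scene");cv2.imwrite("pics/e.png",cv2.cvtColor(cv2.resize(p[80:200,120:260],(560,480),interpolation=cv2.INTER_CUBIC),cv2.COLOR_RGB2BGR))
E
```

```text
t: 7.25
tcp_pos: [0.4463, 0.1692, 0.1265]
ee_rot: [-180.0, -0.2, -175.7]
ft_force: [-0.2, -0.4, -0.8]
finger_gap: 0.0101
grasp_force: 48.9
t: 7.5
tcp_pos: [0.4484, 0.166, 0.1278]
ee_rot: [-180.0, -0.1, -176.1]
ft_force: [-0.8, 0.4, -1.0]
finger_gap: 0.0102
grasp_force: 48.9
t 7.5 shift cm [-0.08  0.1  10.58] turn [-0.03 -0.08 -0.3 ] q [ 10.   6. 107.  -0.  67. -84.] F [-0.8  0.4 -1. ]
```

View pics/e.png

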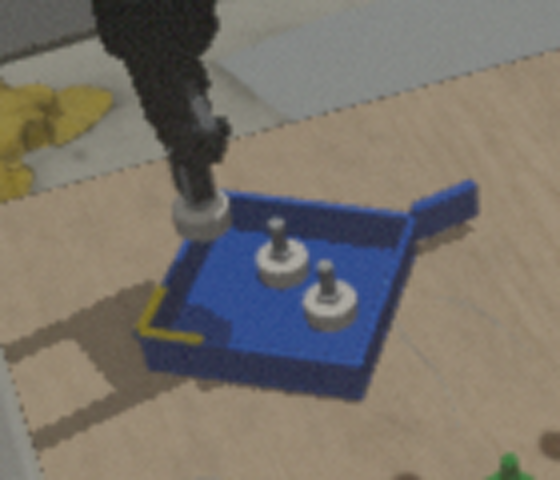

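The foot is above the free, yellow-cornered half of the tote at (200,215). Lowering.

```bash
python3 -m pendant '[[[0,0.1,4],[0,0,0]],[[0,0.1,8],[0,0,0]],[[0,0.1,9.8],[0,0,0]],[[0,0.1,10.3],[0,0,0]],[[0,0.1,10.3],[0,0,0]],[[0,0.1,10.3],[0,0,0]]]' && python3 -m pendant '[[[0,0,0.1],[0,0,0]],[[0,0,0.2],[0,0,0]],[[0,0,0.2],[0,0,0]]]'
```

```text
t: 8.3
tcp_pos: [0.4498, 0.1682, 0.0267]
ee_rot: [180.0, 0.1, -176.0]
ft_force: [-0.3, 0.6, -0.5]
finger_gap: 0.01
grasp_force: 49.0
t: 8.68
tcp_pos: [0.4485, 0.1682, 0.0235]
ee_rot: [180.0, 0.0, -176.0]
ft_force: [-1.2, 0.1, -1.2]
finger_gap: 0.0102
grasp_force: 49.0
```

```bash
python3 -m pendant '[[[0,0,0.1],[0,0,0]],[[0,0,0.2],[0,0,0]],[[0,0,0.2],[0,0,0]],[[0,0,0.2],[0,0,0]]]' && python3 -m pendant '[[[0,0,0.1],[0,0,0]],[[0,0,0.1],[0,0,0]],[[0,0,0.1],[0,0,0]]]'
```

```text
t: 9.18
tcp_pos: [0.4485, 0.1682, 0.0214]
ee_rot: [-180.0, -0.0, -176.0]
ft_force: [0.2, -1.3, -0.1]
finger_gap: 0.0106
grasp_force: 49.0
t: 9.55
tcp_pos: [0.4485, 0.1682, 0.0205]
ee_rot: [180.0, -0.0, -176.0]
ft_force: [-0.7, 0.1, -0.7]
finger_gap: 0.0099
grasp_force: 49.0
```

```bash
python3 -m pendant '[[[0,0,0.1],[0,0,0]],[[0,0,0.1],[0,0,0]],[[0,0,0.1],[0,0,0]]]' && python3 -m pendant '[[[0,0,0.1],[0,0,0]],[[0,0,0.1],[0,0,0]],[[0,0,0.1],[0,0,0]]]'
```

```text
t: 9.93
tcp_pos: [0.4493, 0.1683, 0.0201]
ee_rot: [180.0, 0.1, -176.0]
ft_force: [-0.2, -0.3, 4.9]
finger_gap: 0.01
grasp_force: 49.5
t: 10.3
tcp_pos: [0.4501, 0.1684, 0.0201]
ee_rot: [180.0, 0.2, -176.0]
ft_force: [-1.4, -0.7, 10.6]
finger_gap: 0.0103
grasp_force: 50.3
```

```bash
python3 -m pendant '[[[0,0,-0.15],[0,0,0]],[[0,0,-0.15],[0,0,0]]]' && python3 -m pendant '[[[0,0,0],[0,0,0]],[[0,0,0],[0,0,0]],[[0,0,0],[0,0,0]],[[0,0,0],[0,0,0]],[[0,0,-1],[0,0,0]],[[0,0,-4],[0,0,0]],[[0,0,-9],[0,0,0]],[[0,0,-9],[0,0,0]]]' 0.45 50
python3 - <<'E'
from h import *
for n in("top","scene"):
    p,d=vision.grab_frame(n);W=world(n,d);X,Y,Z=[W[...,i] for i in range(3)];hsv=cv2.cvtColor(p,cv2.COLOR_RGB2HSV);S=hsv[...,1].astype(int)
    m=(abs(X-.5)<.1)&(abs(Y-.17)<.1)&(Z>.016)&(Z<.03)&(S<60)
    k,l,st,ce=cv2.connectedComponentsWithStats(m.astype(np.uint8))
    for i in range(1,k):
        if st[i,4]>8:q=W[l==i];print(n,' puck',q.mean(0).round(4),st[i,4])
    if n=="scene":cv2.imwrite("pics/f.png",cv2.cvtColor(cv2.resize(p[80:200,120:260],(560,480),interpolation=cv2.INTER_CUBIC),cv2.COLOR_RGB2BGR))
    H=hsv[...,0]; t=((((H>105)&(H<125)&(S>140))|((H>20)&(H<36)&(S>140)))&(abs(X-.52)<.17)&(abs(Y-.17)<.14)&(Z>.034)&(Z<.053))
    q=W[t]; b=q[q[:,0]<.595][:,:2].astype(np.float32);print(' rim',cv2.minAreaRect(b),len(b)); f=q[q[:,0]>.625];print(' fin',len(f),f.mean(0),f.max(0),f.min(0))
c=np.array([.499,.171]);a=np.radians(4.2);print('fin grip',c+.148*np.array([np.cos(a),np.sin(a)]))
need([.6466,.1818,.12],[180,0,184.2])
E
```

```text
t: 10.55
tcp_pos: [0.4487, 0.1682, 0.0201]
ee_rot: [180.0, 0.0, -176.0]
ft_force: [-0.9, -0.5, 4.8]
finger_gap: 0.0101
grasp_force: 49.5
t: 11.55
tcp_pos: [0.4529, 0.169, 0.1151]
ee_rot: [179.9, 0.6, -176.0]
ft_force: [0.4, -0.3, 0.2]
finger_gap: 0.0386
grasp_force: 0.0
top  puck [0.526  0.1417 0.0227] 122
top  puck [0.5187 0.1971 0.0231] 56
top  puck [0.4413 0.1651 0.0227] 83
 rim ((0.4989125430583954, 0.17077481746673584), (0.17386899888515472, 0.17189373075962067), 49.605552673339844) 260
 fin 64 [0.64852477 0.18150836 0.04770175] [0.67406585 0.18756902 0.05244157] [0.62517726 0.1758459  0.04280943]
scene  puck [0.5121 0.2018 0.0224] 91
scene  puck [0.525  0.1387 0.0226] 95
scene  puck [0.4478 0.1625 0.0226] 94
 rim ((0.49940237402915955, 0.16894873976707458), (0.17211169004440308, 0.17444677650928497), 48.64223861694336) 184
 fin 16 [0.64960939 0.17995351 0.04799856] [0.67156138 0.18469047 0.05084619] [0.62532813 0.17543201 0.04627519]
fin grip [0.64660254 0.18183925]
t 11.65 shift cm [-19.8   -0.03  -0.86] turn [ 0.01  0.12 -0.2 ] q [ 10.   7. 108.  -0.  65. -84.] F [-0.5 -0.2 -0.4]
```

View pics/f.png

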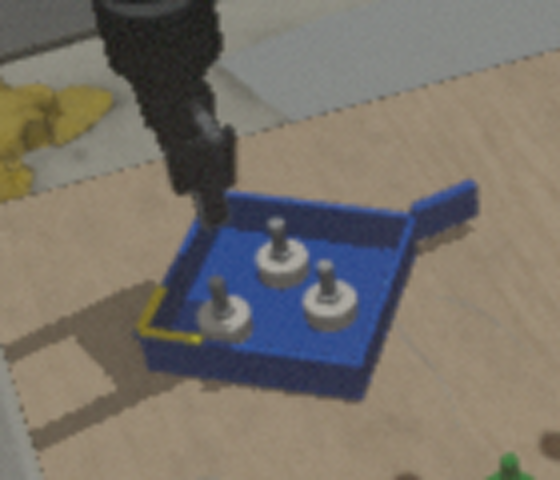

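The foot stands upright on the tote floor near the yellow corner at (222,312), and the other two are undisturbed. Now to the fin.

```bash
python3 -m pendant '[[[-5,0,0],[0,0,0]],[[-11,0,0],[0,0,0]],[[-17,0,0],[0,0,0]],[[-19.6,0,0],[0,0,0]],[[-19.6,0,2],[0,0,0]],[[-19.6,0,5],[0,0,0]],[[-19.6,0,5],[0,0,0]],[[-19.6,0,5],[0,0,0]]]'
python3 - <<'E'
from h import *
need([.6466,.1815,.010],[180,0,184.2])
E
```

```text
t: 12.65
tcp_pos: [0.6426, 0.1819, 0.0593]
ee_rot: [-180.0, -0.1, -176.0]
ft_force: [-0.0, -0.9, 0.7]
finger_gap: 0.0384
grasp_force: 0.0
t 12.65 shift cm [-0.4  -0.06  4.93] turn [-0.01 -0.12 -0.18] q [  8.  32.  81.  -0.  67. -86.] F [-0.  -0.9  0.7]
```

```bash
python3 -m pendant '[[[-0.3,-0.05,2],[0,0,0]],[[-0.3,-0.05,3.5],[0,0,0]],[[-0.3,-0.05,4.6],[0,0,0]],[[-0.3,-0.05,4.8],[0,0,0]],[[-0.3,-0.05,4.8],[0,0,0]]]' && python3 -m pendant '[[[0,0,0],[0,0,0]],[[0,0,0],[0,0,0]],[[0,0,0],[0,0,0]],[[0,0,0],[0,0,0]],[[0,0,0],[0,0,0]]]' 0 110
python3 - <<'E'
from h import *
s=state();R0=Ro.from_euler('xyz',s['ee_rot'],degrees=True);p0=s['tcp_pos'];print(s)
p,d=vision.grab_frame("scene");cv2.imwrite("pics/g.png",cv2.cvtColor(cv2.resize(p[70:190,130:290],(640,480),interpolation=cv2.INTER_CUBIC),cv2.COLOR_RGB2BGR))
a=np.radians(4.2);ex=np.array([np.cos(a),np.sin(a),0]);ey=np.array([-np.sin(a),np.cos(a),0])
P=np.array([.499,.171,0])-.120*ex
for th in (5,10,15,20,25,30):
    Q=Ro.from_rotvec(-th*ey,degrees=True); pn=P+Q.apply(p0-P)
    print(th,(R0.inv().apply(pn-p0)*100).round(2),(R0.inv()*Q*R0).as_rotvec(degrees=True).round(2),pn.round(3))
E
```

```text
t: 13.28
tcp_pos: [0.6472, 0.1815, 0.0118]
ee_rot: [-180.0, -0.0, -176.0]
ft_force: [0.5, 0.0, -0.3]
finger_gap: 0.0384
grasp_force: 0.0
t: 13.9
tcp_pos: [0.6479, 0.1817, 0.0131]
ee_rot: [180.0, 0.1, -176.0]
ft_force: [-0.2, -0.7, 6.5]
finger_gap: 0.0097
grasp_force: 108.1
{'t': 13.9, 'joint_pos': array([ 8.30423286e+00,  3.57355927e+01,  8.15227297e+01, -4.50210025e-03,
        6.26460462e+01, -8.57025402e+01]), 'qd': array([-0.04568135, -0.11060006,  0.02762762, -0.03777912, -0.00310544,
        0.0692581 ]), 'effort': array([ -0.07657038, -47.06898093, -22.96322107,   0.06009701,
        -0.28207152,   0.08437975]), 'tcp_pos': array([0.64786419, 0.18165239, 0.01306488]), 'ee_rot': array([ 1.79996825e+02,  9.56623355e-02, -1.75991164e+02]), 'ft_force': array([-0.15258993, -0.73261884,  6.47352687]), 'wrist_torque': array([-0.02151181,  0.14248223,  0.06233376]), 'grasp_force': 108.13820242881775, 'finger_gap': 0.009661459971697975}
5 [ 0.21 -0.   -2.34] [-0.02 -5.   -0.  ] [0.646 0.181 0.036]
10 [ 0.63 -0.   -4.66] [ -0.03 -10.    -0.  ] [0.642 0.181 0.06 ]
15 [ 1.24 -0.   -6.93] [ -0.05 -15.    -0.  ] [0.635 0.181 0.082]
20 [ 2.06 -0.01 -9.13] [ -0.07 -20.    -0.  ] [0.627 0.18  0.104]
25 [ 3.060e+00 -1.000e-02 -1.126e+01] [ -0.08 -25.    -0.  ] [0.617 0.179 0.126]
30 [ 4.240e+00 -1.000e-02 -1.329e+01] [ -0.1 -30.   -0. ] [0.605 0.179 0.146]
```

```bash
python3 -m pendant '[[[0.05,0,-0.6],[0,-1.25,0]],[[0.1,0,-1.17],[0,-2.5,0]],[[0.15,0,-1.75],[0,-3.75,0]],[[0.21,0,-2.34],[0,-5,0]],[[0.31,0,-2.92],[0,-6.25,0]],[[0.31,0,-2.92],[0,-6.25,0]],[[0.31,0,-2.92],[0,-6.25,0]]]'
cat > tilt.py <<'E'
from h import *
import sys
s=state();print('torque',s['wrist_torque'].round(2),s['joint_pos'].round(0))
p,d=vision.grab_frame("scene");W=world("scene",d);X,Y,Z=[W[...,i] for i in range(3)];hsv=cv2.cvtColor(p,cv2.COLOR_RGB2HSV);H,S,V=[hsv[...,i].astype(int) for i in range(3)]
# floor plane: blue points strictly inside, robust plane fit
m=(H>105)&(H<125)&(S>150)&(abs(X-.48)<.12)&(abs(Y-.17)<.12)&(Z>-.02)&(Z<.15)&(d>0)
Q=W[m];rng=np.random.default_rng(0);best=0
for _ in range(400):
    a,b,c=Q[rng.choice(len(Q),3,False)];nn=np.cross(b-a,c-a);L=np.linalg.norm(nn)
    if L<1e-4: continue
    nn/=L
    if abs(nn[2])<.75: continue
    i=abs((Q-a)@nn)<.002
    if i.sum()>best:best=i.sum();I=i
c=Q[I].mean(0);nn=np.linalg.svd(Q[I]-c)[2][2];nn*=np.sign(nn[2])
tilt=np.degrees(np.arccos(nn[2]));az=np.degrees(np.arctan2(-nn[1],-nn[0]));print('floor tilt',tilt.round(1),'uphill az',az.round(1),'inl',best,len(Q))
y=(H>20)&(H<36)&(S>140)&(X<.5)&(abs(Y-.17)<.12)&(d>0)&(Z<.15);q=W[y];print('yellow min x',q[q[:,0].argmin()].round(3),'mean',q.mean(0).round(3))
# underside height at yellow corner from floor plane
a=np.radians(4.2);ex=np.array([np.cos(a),np.sin(a),0]);e=ex-nn*(ex@nn);e/=np.linalg.norm(e)
# feet: white pixels above the plane
h=(W-c)@nn;mm=(S<60)&(V>110)&(h>.01)&(h<.024)&(abs(X-.48)<.12)&(abs(Y-.17)<.12)&(d>0)
k,l,st,ce=cv2.connectedComponentsWithStats(mm.astype(np.uint8))
yc=q[q[:,0].argmin()]
for i in range(1,k):
    if st[i,4]>8:
        g=W[l==i].mean(0);print('puck',g.round(3),'px',ce[i].round(0),st[i,4],'along from yellow tip',((g-yc)@e).round(3),'lat',(-(g-yc)[0]*np.sin(a)+(g-yc)[1]*np.cos(a)).round(3))
cv2.imwrite(sys.argv[1],cv2.cvtColor(cv2.resize(p[70:190,130:290],(640,480),interpolation=cv2.INTER_CUBIC),cv2.COLOR_RGB2BGR))
E
python3 tilt.py pics/h.png
```

```text
t: 14.82
tcp_pos: [0.6435, 0.1813, 0.0408]
ee_rot: [180.0, 6.2, -176.0]
ft_force: [-0.7, 0.2, -2.6]
finger_gap: 0.0098
grasp_force: 107.3
torque [-0.02  0.24 -0.03] [  9.  30.  87.  -1.  57. -85.]
floor tilt 6.2 uphill az 3.9 inl 281 460
yellow min x [0.38  0.164 0.042] mean [0.393 0.164 0.043]
puck [0.507 0.202 0.036] px [188. 142.] 59 along from yellow tip 0.129 lat 0.029
puck [0.52  0.136 0.037] px [200. 153.] 58 along from yellow tip 0.137 lat -0.038
puck [0.447 0.163 0.03 ] px [175. 157.] 59 along from yellow tip 0.066 lat -0.006
```

Floor slope is 6.2° and the low corner stays in place, so the pivot is right. Continuing with the same arc.

```bash
python3 -m pendant '[[[0.05,0,-0.6],[0,-1.25,0]],[[0.1,0,-1.17],[0,-2.5,0]],[[0.15,0,-1.75],[0,-3.75,0]],[[0.21,0,-2.34],[0,-5,0]],[[0.31,0,-2.92],[0,-6.25,0]],[[0.4,0,-3.5],[0,-7.5,0]],[[0.52,0,-4.08],[0,-8.75,0]],[[0.63,0,-4.66],[0,-10,0]]]' && python3 -m pendant '[[[0,0,0],[0,0,0]],[[0,0,0],[0,0,0]]]' && python3 tilt.py pics/i.png
```

```text
t: 15.88
tcp_pos: [0.6326, 0.1805, 0.0873]
ee_rot: [180.0, 16.3, -176.0]
ft_force: [-0.5, 0.1, -3.4]
finger_gap: 0.0098
grasp_force: 107.4
t: 16.12
tcp_pos: [0.633, 0.1805, 0.087]
ee_rot: [180.0, 16.3, -176.0]
ft_force: [-0.4, 0.1, -3.6]
finger_gap: 0.0098
grasp_force: 107.7
torque [0.04 0.19 0.  ] [  9.  20.  96.  -2.  47. -84.]
floor tilt 15.8 uphill az 4.6 inl 208 388
yellow min x [0.373 0.161 0.043] mean [0.387 0.168 0.045]
puck [0.427 0.18  0.037] px [166. 155.] 116 along from yellow tip 0.051 lat 0.015
puck [0.446 0.134 0.041] px [178. 161.] 23 along from yellow tip 0.068 lat -0.033
```

```bash
python3 -m pendant '[[[0.1,0,-1.17],[0,-2.5,0]],[[0.21,0,-2.34],[0,-5,0]],[[0.4,0,-3.5],[0,-7.5,0]],[[0.63,0,-4.66],[0,-10,0]],[[0.92,0,-5.8],[0,-12.5,0]],[[1.13,0,-6.54],[0,-14.1,0]],[[1.13,0,-6.54],[0,-14.1,0]]]' && python3 -m pendant '[[[0,0,0],[0,0,0]],[[0,0,0],[0,0,0]],[[0,0,0],[0,0,0]],[[0,0,0],[0,0,0]]]' && python3 tilt.py pics/j.png
```

```text
t: 17.05
tcp_pos: [0.6031, 0.1785, 0.1463]
ee_rot: [180.0, 30.3, -176.0]
ft_force: [-0.2, 0.2, -4.6]
finger_gap: 0.01
grasp_force: 107.6
t: 17.55
tcp_pos: [0.6036, 0.1784, 0.1461]
ee_rot: [-180.0, 30.3, -176.0]
ft_force: [-0.6, -0.3, -4.4]
finger_gap: 0.0099
grasp_force: 107.7
torque [-0.03  0.39  0.02] [ 10.   7. 109.  -6.  34. -80.]
floor tilt 30.5 uphill az 4.4 inl 443 657
yellow min x [0.363 0.162 0.039] mean [0.376 0.161 0.045]
puck [0.43  0.191 0.056] px [165. 148.] 15 along from yellow tip 0.068 lat 0.023
puck [0.408 0.163 0.042] px [162. 159.] 23 along from yellow tip 0.04 lat -0.002
puck [0.434 0.131 0.055] px [174. 159.] 44 along from yellow tip 0.067 lat -0.036
```

View pics/j.png

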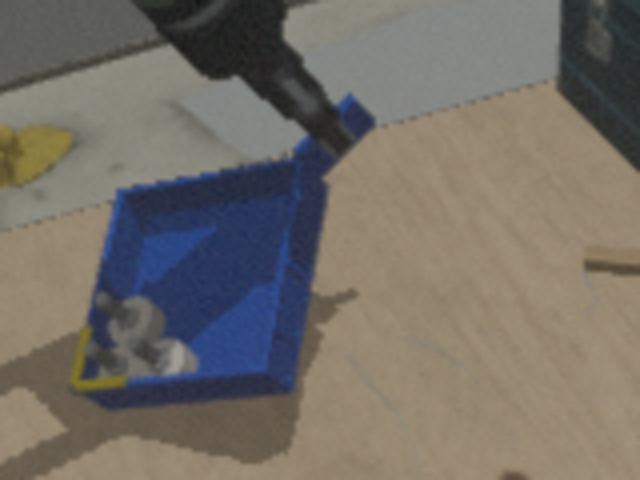

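The picture shows the tote held by its fin at (340,140), sloping 30.5°, with all three feet upright and touching each other in the yellow corner around (135,345). A final still check, then I'll hand it in.

```bash
python3 -m pendant '[[[0,0,0],[0,0,0]],[[0,0,0],[0,0,0]],[[0,0,0],[0,0,0]],[[0,0,0],[0,0,0]],[[0,0,0],[0,0,0]],[[0,0,0],[0,0,0]],[[0,0,0],[0,0,0]],[[0,0,0],[0,0,0]]]' && python3 tilt.py pics/k.png && python3 -c "
from rig import r
print(r.sign_off())"
```

```text
t: 18.6
tcp_pos: [0.6036, 0.1785, 0.1464]
ee_rot: [-180.0, 30.4, -176.0]
ft_force: [0.6, -0.7, -4.2]
finger_gap: 0.0097
grasp_force: 107.7
torque [-0.02  0.4   0.05] [ 10.   7. 109.  -6.  34. -80.]
floor tilt 30.3 uphill az 3.7 inl 412 628
yellow min x [0.363 0.164 0.038] mean [0.376 0.16  0.044]
puck [0.435 0.132 0.055] px [174. 159.] 44 along from yellow tip 0.068 lat -0.037
puck [0.409 0.151 0.042] px [164. 161.] 11 along from yellow tip 0.041 lat -0.016
the job is handed in; nothing more can be done
None
```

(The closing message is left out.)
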